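# Turn the turner end for end onto the spoon rest

## Task

The slotted wooden turner lies on the worktop with its handle pointing away from the cook. Pick it up, turn it end for end and lay it in the white spoon rest: blade inside the dish, flat side down as it lies now, handle straight out through the gap in the dish's front rim towards the cook. Lay it down rather than dropping it, and leave the round wooden spoon where it is.

Things in the scene. Friction and masses are not known exactly. Their poses are not given: they have to be found in the camera images.
- turner: Loose wooden slotted turner, 220 mm long, 110 g, lying flat. Origin: underside, mid length; +x to the blade, +z up. Handle: bar 22 wide, 18 high, x -110 to +20; neck 34 wide, 10 high, to +38; blade 64 wide, 5 thick, +34 to +110 (mm). Mass centre near x = 0. At first +x points at the robot within 25 deg, with clear worktop round it: it may be set down there crosswise and regripped.
- turner_blade (a point): Middle of the turner's blade, 72 mm from the turner's origin along its +x, 2.5 mm above its underside. Axes as the turner's.
- rest: White glazed spoon rest, fixed: rectangular dish 150 long (x), 110 wide (y), floor 5 thick, rim 7 thick and 16 high, with a gap 42 wide in the middle of the front (-x) rim where the floor runs straight out (mm). Origin: centre of the underside, on the worktop; +z up; -x points out of the gap, at the robot within 15 deg. Left or right of the turner.
- spoon: Bystander: loose wooden spoon of the same wood, lying between the turner and the rest, bowl towards the robot; round bowl 56 mm across and 16 high, round handle 16 mm thick, 220 mm long. Origin: underside at mid length; +x to the bowl.

How it is judged:
By the outcome, as a careful person would: the job done as asked, in the order asked, and still so for the second after the job is handed in, with the robot touching nothing.
It also fails if it takes over 51 s, if anything falls off the work surface, if the arm or the gripper's body presses on something with over 40 N, if the wrist force passes 120 N, or if a joint passes its speed limit or range.

## Robot

A 6-joint arm with a two-finger parallel gripper is mounted at the origin on a cart in front of the work surface, level with it; the furniture and walls round the work are solid. World frame = base frame: x ahead of the robot, y to its left, z up, the work surface at z = 0. Lengths are in m, angles in rad, forces in N, time in s.
With the tool pointing down it reaches from about 0.275 to 0.825 m from the base axis. Payload 5.2 kg.
Tool frame: the origin (TCP) lies on the centre line of the jaws, within the pads' length; the fingertips stand 25 mm ahead of it and the grasp point (between the pads) lies 6 mm ahead of it; z points along the fingers, y is the line along which they close (so a half turn about z gives the same grasp; the last joint's range is limited). The gripper opens to 93 mm and grips with 3 to 60 N. Pads are 15 mm wide; open, the fingers measure 128 mm over their backs; the gripper's body (75 mm by 188 mm) begins 65 mm behind the grasp point.
Start: joints at [-1.516, 0.259, 1.535, -0, 1.348, -0.203], TCP at [0.14, -0.532, 0.244] pointing down, gripper open.
Joint ranges: [-3.14, 3.14], [-0.91, 2.08], [0.19, 2.58], [-1.22, 4.36], [0.22, 2.71], [-3.12, 3.12]. Speed limits (rad/s): [2.57, 2.57, 3.14, 3.14, 3.14, 3.14].

## Interface

Orientations are given as a unit quaternion [w, x, y, z].
In Python, from bench import manip gives the robot as it stands. The module is installed in compiled form; this text tells all that it offers.
- The arm moves only by the shell command python3 -m creep 'ROWS'. ROWS is a JSON object of lists of equal length, an entry for each row: "offset": the shift along the tool's x, y, z in m, a list of three; "turn": the turn about the tool's z in rad; "gripper": the closure, from 0 (fully open) to 1 (shut). In form: {"offset": [[tx, ty, tz], ...], "turn": [turn, ...], "gripper": [gripper, ...]}. A call has exactly 8 rows; each row shifts and turns the commanded pose from where the row before left it, along the tool's axes as they then stand; what a row does not reach is not made up. A row lasts 1/12 s, in which the tool goes at most 41.7 mm and 7.16 degrees, less where a joint would pass 70% of its speed; a pose out of reach is approached as far as the arm can. A call is refused whole if a number of a shift passes 0.0417 or a number of a turn 0.125, either way. A call with a gripper value outside its range is refused whole. The fingers move at their own pace and stop on an object; the grip force is fixed at half the most. Time passes only in rows, so rows that do not move let the fingers close, or fill a call up. It gives the time, the measured TCP pose, the force, the opening and the grip force at its end, in the units of the state.
- manip.get_obs(): the state, without advancing time (a new reading comes with each control period).
- manip.snapshot(name): name is "scene" or "top" or "wrist"; returns a dict with "img" (420x560x3 uint8, blue, green, red), "intrinsics" (3x3 intrinsics, pixels), "world_from_camera" (4x4, takes a point from camera to world coordinates); the wrist camera has in their place "T_tool_cam" (4x4, takes a point from camera to tool coordinates, whose origin is the TCP and whose axes are the flange's). Camera axes: x right, y down, z forward; pixel columns grow to the right and rows downward; lengths in m; the calibration is good to about 2 mm. A picture is of the moment at which its call begins: read the wrist's pose just before it. There is no depth.
- manip.sign_off(): hands the job in; it is judged then, once.
Trained networks look in the newest picture that a camera, given by its name, has taken for a name from the list of things; names that differ only in an ending like _2 or _b are one class to them, and where a whole thing is asked for, a point or a joint stands for the part that bears it (a point fixed in the world has none). Each returns a list of dicts, best first, with "score" (0 to 1); they miss things now and then, are a little off and sometimes report something else, mostly with a low value. They report only what shows in the picture. A call takes as long as a camera call.
- manip.spot_in(camera, target): "position" ([column, row] in pixels, amid what is visible of it).
- manip.silhouettes(camera, target): "pixels" (420x560 bool, what is visible of it) and "position" ([column, row] in pixels, amid what is visible of it).
- manip.place_of(camera, target): "position" ([column, row] in pixels: a listed point, or the origin of a listed thing).
The state is a dict: "time_s": time; "qpos": joint angles; "qd": joint speeds; "joint_efforts": joint torques, N m; "ee_pos": TCP position; "eef_rot": TCP orientation; "force": force on the tool from outside, world axes, zero at the start; "ft_torque": the same for the moment, N m; "opening": finger opening in m; "gripper_force": force on a finger pad.
Only numpy, scipy, OpenCV 4.12 (cv2) and the standard library are available. Lean on these libraries where they do the work, as an engineer would, in place of code of your own. Each camera call takes 0.05 s, during which the arm holds its last target. There are 200 camera calls.

## Working session

There is one attempt and no reset: what is moved stays moved. The work goes in short steps, Python scripts to look and compute and a shell command to move; the robot and the scene stay as the last step left them, time stands still between calls to the robot, and variables do not carry over. Pictures are saved under pics/ and viewed, at most 10 in all, crops included, and the job is handed in when it is done.

```bash
mkdir -p pics
cat > h.py <<'E'
from bench import manip
import numpy as np, cv2
from scipy.spatial.transform import Rotation as R
def snap(c):
    o=manip.get_obs(); s=manip.snapshot(c)
    if c=="wrist":
        T=np.eye(4);T[:3,:3]=R.from_quat(np.r_[o["eef_rot"][1:],o["eef_rot"][0]]).as_matrix();T[:3,3]=o["ee_pos"]
        s["world_from_camera"]=T@s["T_tool_cam"]
    return s
def ray(s,px,z):
    px=np.atleast_2d(px).astype(float); W=s["world_from_camera"]
    d=(W[:3,:3]@np.linalg.inv(s["intrinsics"])@np.c_[px,np.ones(len(px))].T).T
    o=W[:3,3]; return o+d*((z-o[2])/d[:,2])[:,None]
def axis(s,mask,z):
    v,u=np.nonzero(mask); p=ray(s,np.c_[u,v],z)[:,:2]; m=p.mean(0)
    w,V=np.linalg.eigh(np.cov((p-m).T)); a=V[:,1]; t=(p-m)@a; n=(p-m)@V[:,0]
    return m,a,t.min(),t.max(),n.min(),n.max()
E
python3 - <<'E'
from h import *
np.set_printoptions(precision=4,suppress=True)
for c in ["top","scene"]:
    s=snap(c); cv2.imwrite(f"pics/{c}0.png",s["img"])
    for n in ["turner","turner_blade","rest","spoon"]:
        for d in manip.place_of(c,n)[:2]: print(c,n,round(d["score"],2),d["position"],ray(s,d["position"],0.003)[0])
        for d in manip.silhouettes(c,n)[:1] if n!="turner_blade" else []:
            print("  sil",round(d["score"],2),d["pixels"].sum(),axis(s,d["pixels"],0.005))
o=manip.get_obs();print(o["time_s"],o["ee_pos"],o["eef_rot"],R.from_quat(np.r_[o["eef_rot"][1:],o["eef_rot"][0]]).as_matrix())
E
```

```text
top turner 0.57 [363.4, 209.4] [ 0.5413 -0.3947  0.003 ]
  sil 0.64 1517 (array([ 0.512 , -0.3964]), array([-0.9924,  0.123 ]), np.float64(-0.14206448021721269), np.float64(0.07963044753253619), np.float64(-0.03302439354059723), np.float64(0.034445960539109415))
top turner_blade 0.92 [364.7, 238.2] [ 0.4741 -0.3945  0.003 ]
top rest 0.7 [192.1, 204.6] [0.5567 0.005  0.003 ]
  sil 0.75 3069 (array([0.5576, 0.0083]), array([-0.9725, -0.233 ]), np.float64(-0.07781816087601673), np.float64(0.07650045291685019), np.float64(-0.056414240252997475), np.float64(0.05653352922693952))
top spoon 0.64 [269.5, 215.4] [ 0.5294 -0.1756  0.003 ]
scene turner 0.58 [365.4, 252.8] [ 0.5334 -0.4058  0.003 ]
  sil 0.74 485 (array([ 0.4958, -0.398 ]), array([-0.9957,  0.0928]), np.float64(-0.1692553871801582), np.float64(0.06129125976659559), np.float64(-0.03520623886577732), np.float64(0.029313746471580242))
scene turner_blade 0.63 [345.1, 269.5] [ 0.466  -0.3937  0.003 ]
scene rest 0.57 [215.9, 193.4] [ 0.5539 -0.0039  0.003 ]
scene rest 0.49 [342.0, 269.8] [ 0.4621 -0.3891  0.003 ]
  sil 0.81 1806 (array([0.5576, 0.0082]), array([-0.9513, -0.3083]), np.float64(-0.09303820098701818), np.float64(0.0860493580513781), np.float64(-0.06485029164211883), np.float64(0.06478385897036021))
scene spoon 0.66 [211.3, 191.8] [0.5539 0.0105 0.003 ]
  sil 0.42 133 (array([ 0.5513, -0.1698]), array([-0.996 ,  0.0893]), np.float64(-0.08861812508955481), np.float64(0.13103870752505553), np.float64(-0.012101077771588684), np.float64(0.01545027659171171))
0.8 [ 0.1403 -0.5318  0.2437] [ 0.      0.9917  0.1285 -0.    ] [[ 0.967   0.2549 -0.    ]
 [ 0.2549 -0.967  -0.    ]
 [-0.      0.     -1.    ]]
```

View pics/top0.png

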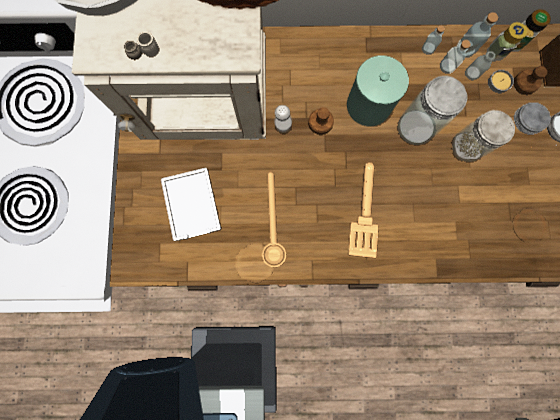

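```bash
cat > go.py <<'E'
# go.py X Y Z YAWdeg : print remaining motion in tool axes and turn
import sys; from h import *
x,y,z,yaw=map(float,sys.argv[1:]); o=manip.get_obs()
M=R.from_quat(np.r_[o["eef_rot"][1:],o["eef_rot"][0]]).as_matrix()
y0=np.degrees(np.arctan2(M[1,0],M[0,0]))
print("t",round(o["time_s"],2),"pos",np.round(o["ee_pos"],4),"yaw",round(y0,2),"tilt",np.round(M[:,2],3),"q",np.round(o["qpos"],2))
print("tool offset now",np.round(M.T@(np.array([x,y,z])-o["ee_pos"]),4),"turn",round(-np.radians(yaw-y0),3))
E
python3 go.py 0.5 -0.40 0.2 -7
```

```text
t 0.8 pos [ 0.1403 -0.5318  0.2437] yaw 14.77 tilt [-0. -0. -1.] q [-1.52  0.26  1.54 -0.    1.35 -0.2 ]
tool offset now [ 0.3815 -0.0357  0.0437] turn 0.38
```

The top view shows the turner at about (365,210) with its blade towards the robot, the spoon at (272,220), the white rest at (192,205), and a green canister behind the handle at (378,92). I'll move above the turner now.

```bash
python3 -m creep '{"offset":[[0.038,-0.0036,0.004],[0.038,-0.0036,0.004],[0.038,-0.0036,0.004],[0.038,-0.0036,0.004],[0.038,-0.0036,0.004],[0.038,-0.0036,0.004],[0.038,-0.0036,0.004],[0.038,-0.0036,0.004]],"turn":[0,0,0,0,0,0,0,0],"gripper":[0,0,0,0,0,0,0,0]}'
python3 -m creep '{"offset":[[0.038,-0.0036,0.004],[0.038,-0.0036,0.004],[0,0,0],[0,0,0],[0,0,0],[0,0,0],[0,0,0],[0,0,0]],"turn":[0,0,0.1,0.1,0.1,0.08,0,0],"gripper":[0,0,0,0,0,0,0,0]}'
python3 - <<'E'
from h import *
np.set_printoptions(precision=4,suppress=True)
s=snap("wrist"); cv2.imwrite("pics/w1.png",s["img"])
for n in ["turner","turner_blade"]:
    for d in manip.place_of("wrist",n)[:2]: print(n,round(d["score"],2),d["position"],ray(s,d["position"],0.003)[0])
for d in manip.silhouettes("wrist","turner")[:1]: print("sil",d["score"],axis(s,d["pixels"],0.01))
E
python3 go.py 0.573 -0.403 0.06 -7
```

```text
time_s: 1.47
ee_pos: [0.4286, -0.4255, 0.2116]
eef_rot: [0.0, 0.992, 0.129, 0.0]
force: [0.4, -0.3, 0.4]
opening: 0.0929
gripper_force: 0.0
time_s: 2.13
ee_pos: [0.4985, -0.4001, 0.2036]
eef_rot: [-0.0, 0.998, -0.06, -0.0]
force: [-0.2, 0.0, -0.4]
opening: 0.0932
gripper_force: 0.0
turner 0.65 [267.3, 151.2] [ 0.5433 -0.3987  0.003 ]
turner_blade 0.77 [268.0, 216.3] [ 0.4668 -0.39    0.003 ]
sil 0.68 (array([ 0.524, -0.398]), array([-0.9929,  0.1188]), np.float64(-0.12726935932752667), np.float64(0.09025226043737486), np.float64(-0.031303091109723985), np.float64(0.03149380896707875))
t 2.33 pos [ 0.4984 -0.4002  0.2037] yaw -6.93 tilt [ 0. -0. -1.] q [-0.85  0.44  1.36  0.    1.33  0.84]
tool offset now [ 0.0744 -0.0063  0.1437] turn 0.001
```

View pics/w1.png

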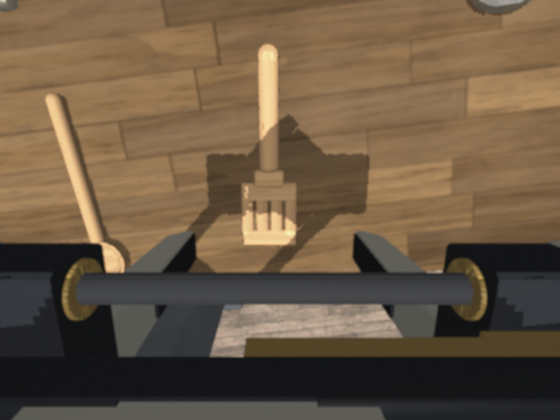

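The wrist view shows the turner upright in the image: handle end at (268,52), blade bottom at (268,240). It is aligned with the tool, and the spoon is well clear to the left. I'll grip the handle 28 mm behind its origin.

```bash
python3 -m creep '{"offset":[[0.0358,-0.0027,0],[0.0358,-0.0027,0],[0,0,0.03],[0,0,0.03],[0,0,0.03],[0,0,0.03],[0,0,0.03],[0,0,0.012]],"turn":[0,0,0,0,0,0,0,0],"gripper":[0,0,0,0,0,0,0,0]}'
python3 -m creep '{"offset":[[0,0,0.007],[0,0,0.005],[0,0,0],[0,0,0],[0,0,0],[0,0,0],[0,0,0],[0,0,0]],"turn":[0,0,0,0,0,0,0,0],"gripper":[0,0,0,1,1,1,1,1]}'
python3 -m creep '{"offset":[[0,0,0],[0,0,0],[0,0,0],[0,0,0],[0,0,0],[0,0,0],[0,0,0],[0,0,0]],"turn":[0,0,0,0,0,0,0,0],"gripper":[1,1,1,1,1,1,1,1]}'
python3 go.py 0.57 -0.4035 0.028 -7
```

```text
time_s: 3.0
ee_pos: [0.5681, -0.4016, 0.0368]
eef_rot: [-0.002, 0.998, -0.061, -0.003]
force: [-0.9, 0.7, -0.9]
opening: 0.0932
gripper_force: 0.0
time_s: 3.67
ee_pos: [0.5705, -0.4037, 0.0305]
eef_rot: [0.0, 0.998, -0.061, 0.0]
force: [-0.0, -0.3, 0.5]
opening: 0.0643
gripper_force: 0.0
time_s: 4.33
ee_pos: [0.5702, -0.4034, 0.0296]
eef_rot: [-0.0, 0.998, -0.061, -0.0]
force: [-0.2, -0.0, -0.4]
opening: 0.0216
gripper_force: 30.0
t 4.33 pos [ 0.5702 -0.4034  0.0296] yaw -7.0 tilt [-0.  0. -1.] q [-0.78  0.7   1.37  0.    1.07  0.92]
tool offset now [-0.0002  0.0001  0.0016] turn -0.0
```

```bash
python3 -m creep '{"offset":[[0,0,-0.01],[0,0,-0.02],[0,0,-0.025],[0,0,-0.03],[0,0,-0.03],[0,0,-0.03],[0,0,-0.02],[0,0,-0.01]],"turn":[0,0,0,0,0,0,0,0],"gripper":[1,1,1,1,1,1,1,1]}'
python3 -m creep '{"offset":[[-0.01,-0.015,0],[-0.015,-0.023,0],[-0.016,-0.025,0],[-0.016,-0.025,0],[-0.016,-0.025,0],[-0.016,-0.025,0],[-0.016,-0.025,0],[-0.016,-0.025,0]],"turn":[0,0,0,0,0,0,0,0],"gripper":[1,1,1,1,1,1,1,1]}'
python3 -m creep '{"offset":[[-0.016,-0.025,0],[-0.016,-0.025,0],[-0.016,-0.025,0],[-0.01,-0.015,0],[-0.005,-0.005,0],[0,0,0],[0,0,0],[0,0,0]],"turn":[0,0,0,0,0,0,0,0],"gripper":[1,1,1,1,1,1,1,1]}'
python3 - <<'E'
from h import *
np.set_printoptions(precision=4,suppress=True)
for c in ["wrist","top"]:
    s=snap(c); cv2.imwrite(f"pics/{c}2.png",s["img"])
    for d in manip.place_of(c,"rest")[:2]: print(c,round(d["score"],2),d["position"],ray(s,d["position"],0.0)[0])
    for d in manip.silhouettes(c,"rest")[:1]:
        print("sil",d["score"],axis(s,d["pixels"],0.012))
        cs,_=cv2.findContours(d["pixels"].astype(np.uint8),0,2); p=max(cs,key=len)[:,0]
        r=cv2.minAreaRect((1000*ray(s,p,0.012)[:,:2]).astype(np.float32)); print(r)
E
python3 go.py 0.42 -0.1 0.2 -7
```

```text
time_s: 5.0
ee_pos: [0.5713, -0.4045, 0.2096]
eef_rot: [0.002, 0.998, -0.061, 0.002]
force: [-0.1, -1.9, -0.6]
opening: 0.0216
gripper_force: 30.0
time_s: 5.67
ee_pos: [0.4718, -0.2006, 0.2041]
eef_rot: [-0.0, 0.998, -0.061, -0.0]
force: [-0.1, 0.2, -0.5]
opening: 0.0213
gripper_force: 30.0
time_s: 6.33
ee_pos: [0.4229, -0.1013, 0.2048]
eef_rot: [0.0, 0.998, -0.061, 0.0]
force: [0.4, -0.2, -0.1]
opening: 0.0216
gripper_force: 30.0
wrist 0.74 [272.3, 287.2] [ 0.2954 -0.0845  0.    ]
wrist 0.6 [156.2, 80.4] [0.5577 0.0103 0.    ]
top 0.75 [195.1, 204.8] [ 0.5567 -0.0013  0.    ]
sil 0.89 (array([ 0.597 , -0.0001]), array([0.462 , 0.8869]), np.float64(-0.07187755541969403), np.float64(0.07257508278091045), np.float64(-0.051597839431422626), np.float64(0.029889836971845305))
((606.8638305664062, -5.125663757324219), (144.49520874023438, 81.08140563964844), 62.06555938720703)
t 6.63 pos [ 0.4223 -0.1007  0.2045] yaw -7.05 tilt [-0.  0. -1.] q [-0.49  0.08  1.85 -0.    1.21  1.2 ]
tool offset now [-0.0024 -0.0004  0.0045] turn -0.001
```

View pics/wrist2.png

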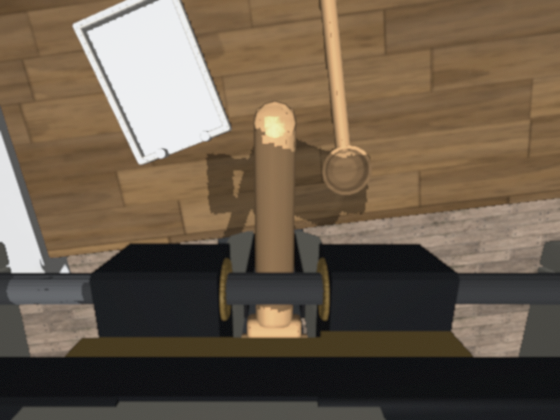

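The wrist view shows the rest with its gap at about (164,154)–(208,136) and its corners at (75,25), (140,163) and (229,128). The handle sits straight in the jaws, in column 275.

Run:
```python
from h import *
np.set_printoptions(precision=4,suppress=True)
s=snap("wrist")
im=s["img"]; m=((im.min(2)>150)).astype(np.uint8); m[170:]=0; m[:, 240:]=0
cs,_=cv2.findContours(m,0,2); p=max(cs,key=cv2.contourArea)[:,0]
w=ray(s,p,0.016)[:,:2]
print(cv2.contourArea(p.astype(np.int32)), cv2.minAreaRect((1000*w).astype(np.float32)))
k=ray(s,[[75,25],[140,163],[229,128],[164,154],[208,136]],0.016)[:,:2]; print(k)
for a,b in [(0,1),(1,2),(3,4)]: d=k[b]-k[a]; print(np.degrees(np.arctan2(d[1],d[0])),np.hypot(*d))
for a in [(k[1]+k[2])/2,(k[3]+k[4])/2]:
  print("front",a, "centre if yaw13.5",a+.075*np.array([np.cos(.2356),np.sin(.2356)]))
cv2.imwrite("pics/crop3.png",cv2.resize(im[0:180,50:250],None,fx=4,fy=3.3,interpolation=cv2.INTER_CUBIC))
```

```text
14745.0 ((555.6672973632812, 6.673866271972656), (151.34185791015625, 109.9220962524414), 13.473828315734863)
[[ 0.6141  0.0746]
 [ 0.4721  0.0416]
 [ 0.4972 -0.0621]
 [ 0.4785  0.0132]
 [ 0.4916 -0.0382]]
-166.92136269666025 0.14579384883390925
-76.4289473471851 0.10664856213265805
-75.69272718543097 0.05298953459060584
front [ 0.4846 -0.0102] centre if yaw13.5 [0.5576 0.0073]
front [ 0.4851 -0.0125] centre if yaw13.5 [0.558 0.005]
```

View pics/crop3.png

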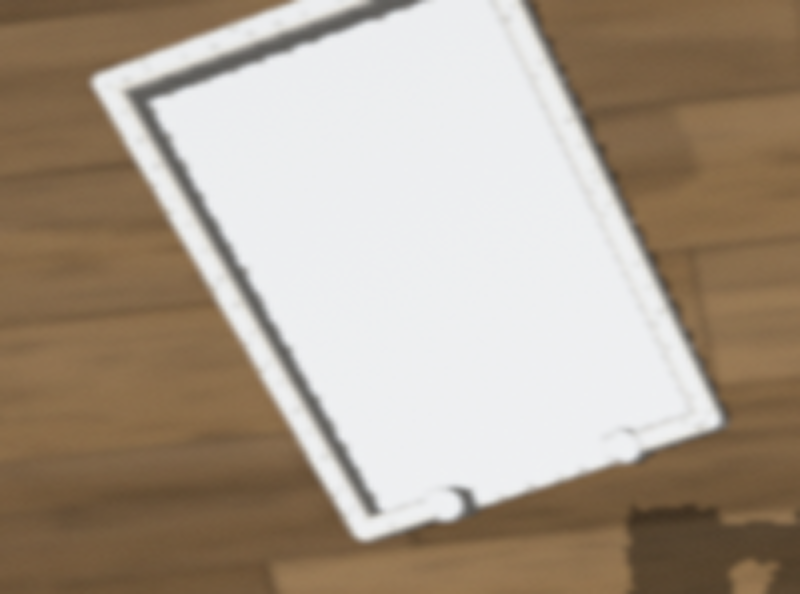

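```bash
python3 -m creep '{"offset":[[0,0,0],[0,0,0],[0,0,0],[0,0,0],[0,0,0],[0,0,0],[0,0,0],[0,0,0]],"turn":[-0.05,-0.09,-0.11,-0.12,-0.12,-0.12,-0.12,-0.12],"gripper":[1,1,1,1,1,1,1,1]}'
python3 -m creep '{"offset":[[0,0,0],[0,0,0],[0,0,0],[0,0,0],[0,0,0],[0,0,0],[0,0,0],[0,0,0]],"turn":[-0.12,-0.12,-0.12,-0.12,-0.12,-0.12,-0.12,-0.12],"gripper":[1,1,1,1,1,1,1,1]}'
python3 -m creep '{"offset":[[0,0,0],[0,0,0],[0,0,0],[0,0,0],[0,0,0],[0,0,0],[0,0,0],[0,0,0]],"turn":[-0.12,-0.12,-0.12,-0.12,-0.12,-0.12,-0.12,-0.12],"gripper":[1,1,1,1,1,1,1,1]}'
python3 -m creep '{"offset":[[0,0,0],[0,0,0],[0,0,0],[0,0,0],[0,0,0],[0,0,0],[0,0,0],[0,0,0]],"turn":[-0.12,-0.12,-0.12,-0.12,-0.1,-0.08,-0.04,-0.02],"gripper":[1,1,1,1,1,1,1,1]}'
python3 go.py 0.4643 -0.0152 0.11 193.5
```

```text
time_s: 7.35
ee_pos: [0.4221, -0.1003, 0.2046]
eef_rot: [-0.0, 0.933, 0.359, -0.0]
force: [-0.4, -0.8, -1.5]
opening: 0.0219
gripper_force: 30.0
time_s: 8.02
ee_pos: [0.4221, -0.1003, 0.2046]
eef_rot: [-0.0, 0.662, 0.749, -0.0]
force: [-0.9, 0.1, -0.9]
opening: 0.0214
gripper_force: 30.0
time_s: 8.68
ee_pos: [0.4221, -0.1003, 0.2046]
eef_rot: [-0.0, 0.242, 0.97, 0.0]
force: [-0.4, -1.0, -0.2]
opening: 0.0216
gripper_force: 30.0
time_s: 9.35
ee_pos: [0.4221, -0.1003, 0.2046]
eef_rot: [-0.0, -0.114, 0.994, 0.0]
force: [0.2, -0.1, -1.5]
opening: 0.0219
gripper_force: 30.0
t 9.35 pos [ 0.4221 -0.1003  0.2046] yaw -166.94 tilt [-0.  0. -1.] q [-0.49  0.08  1.85 -0.    1.21 -2.29]
tool offset now [-0.0604  0.0733  0.0946] turn -6.291
```

```bash
python3 -m creep '{"offset":[[-0.0038,0.0046,0],[-0.0075,0.0092,0],[-0.0094,0.0114,0],[-0.0094,0.0114,0],[-0.0094,0.0114,0],[-0.0094,0.0114,0],[-0.0075,0.0092,0],[-0.0038,0.0046,0]],"turn":[-0.008,0,0,0,0,0,0,0],"gripper":[1,1,1,1,1,1,1,1]}'
python3 -m creep '{"offset":[[0,0,0.01],[0,0,0.018],[0,0,0.022],[0,0,0.022],[0,0,0.018],[0,0,0.01],[0,0,0],[0,0,0]],"turn":[0,0,0,0,0,0,0,0],"gripper":[1,1,1,1,1,1,1,1]}'
python3 go.py 0.4643 -0.0152 0.035 -166.5
python3 - <<'E'
from h import *
np.set_printoptions(precision=4,suppress=True)
ims=[]
for c in ["top","scene","wrist"]:
    s=snap(c); ims.append(s["img"])
    for n in ["turner_blade"]:
        for d in manip.place_of(c,n)[:1]: print(c,n,round(d["score"],2),ray(s,d["position"],0.078)[0])
    for d in manip.silhouettes(c,"turner")[:1]: print(axis(s,d["pixels"],0.083))
a=cv2.resize(ims[0][100:310,100:380],(400,300)); b=cv2.resize(ims[1][80:290,80:360],(400,300)); c=cv2.resize(ims[2],(400,300))
cv2.imwrite("pics/m4.png",np.vstack([np.hstack([a,b]),np.hstack([c,c*0])]))
E
```

```text
time_s: 10.02
ee_pos: [0.4642, -0.0136, 0.2046]
eef_rot: [0.0, -0.117, 0.993, 0.0]
force: [0.2, -0.8, 0.1]
opening: 0.0213
gripper_force: 30.0
time_s: 10.68
ee_pos: [0.463, -0.0153, 0.1039]
eef_rot: [-0.001, -0.116, 0.993, 0.0]
force: [0.3, 0.2, -0.2]
opening: 0.0219
gripper_force: 30.0
t 10.68 pos [ 0.463  -0.0153  0.1039] yaw -166.62 tilt [-0.002  0.    -1.   ] q [-0.27  0.26  1.92 -0.    0.96 -2.08]
tool offset now [-0.0014 -0.0003  0.0689] turn -0.002
top turner_blade 0.72 [0.56   0.0038 0.078 ]
(array([ 0.518 , -0.0119]), array([-0.9854, -0.1703]), np.float64(-0.08407850102719462), np.float64(0.13344920658860887), np.float64(-0.0424035967825676), np.float64(0.023226796469477066))
scene turner_blade 0.67 [ 0.554  -0.0025  0.078 ]
(array([ 0.4934, -0.0131]), array([-0.986 , -0.1667]), np.float64(-0.10554310307105849), np.float64(0.11638569481632213), np.float64(-0.03961896977795738), np.float64(0.03060313481475737))
```

View pics/m4.png

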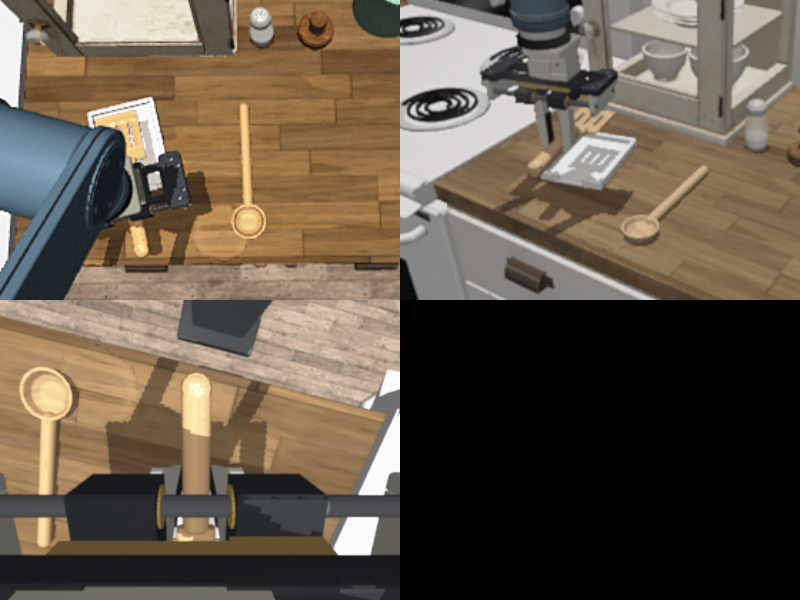

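The composite shows the blade above the dish and the handle straight in the jaws pointing at the robot. The spoon is untouched. I'll lower the turner gently.

```bash
python3 -m creep '{"offset":[[0,0,0.008],[0,0,0.012],[0,0,0.012],[0,0,0.012],[0,0,0.010],[0,0,0.006],[0,0,0.002],[0,0,0]],"turn":[0,0,0,0,0,0,0,0],"gripper":[1,1,1,1,1,1,1,1]}'
python3 -m creep '{"offset":[[0,0,0.001],[0,0,0.001],[0,0,0.001],[0,0,0.001],[0,0,0],[0,0,0],[0,0,0],[0,0,0]],"turn":[0,0,0,0,0,0,0,0],"gripper":[1,1,1,1,1,1,1,1]}'
python3 go.py 0.4643 -0.0152 0.035 -166.5
```

```text
time_s: 11.8
ee_pos: [0.4633, -0.0149, 0.0421]
eef_rot: [-0.001, -0.117, 0.993, 0.0]
force: [-1.1, 0.3, -1.6]
opening: 0.0217
gripper_force: 30.0
time_s: 12.47
ee_pos: [0.4638, -0.0151, 0.0388]
eef_rot: [0.0, -0.117, 0.993, -0.0]
force: [-0.2, -0.6, -1.6]
opening: 0.0217
gripper_force: 30.0
t 12.47 pos [ 0.4638 -0.0151  0.0388] yaw -166.58 tilt [ 0. -0. -1.] q [-0.27  0.36  1.99  0.    0.8  -2.08]
tool offset now [-0.0005 -0.0003  0.0038] turn -0.001
```

```bash
python3 -m creep '{"offset":[[0,0,0.001],[0,0,0.001],[0,0,0.001],[0,0,0],[0,0,0],[0,0,0],[0,0,0],[0,0,0]],"turn":[0,0,0,0,0,0,0,0],"gripper":[1,1,1,1,1,1,1,1]}'
python3 -m creep '{"offset":[[0,0,0.0005],[0,0,0],[0,0,0.0005],[0,0,0],[0,0,0],[0,0,0],[0,0,0],[0,0,0]],"turn":[0,0,0,0,0,0,0,0],"gripper":[1,1,1,1,1,1,1,1]}'
```

```text
time_s: 13.13
ee_pos: [0.4637, -0.0151, 0.0357]
eef_rot: [0.0, -0.117, 0.993, -0.0]
force: [0.4, -0.1, 0.0]
opening: 0.0215
gripper_force: 30.0
time_s: 13.8
ee_pos: [0.4637, -0.015, 0.0347]
eef_rot: [0.0, -0.117, 0.993, -0.0]
force: [-0.4, 0.1, -1.1]
opening: 0.022
gripper_force: 30.0
```

```bash
python3 -m creep '{"offset":[[0,0,0.0005],[0,0,0],[0,0,0],[0,0,0],[0,0,0],[0,0,0],[0,0,0],[0,0,0]],"turn":[0,0,0,0,0,0,0,0],"gripper":[1,1,1,1,1,1,1,1]}'
python3 -m creep '{"offset":[[0,0,0.0005],[0,0,0],[0,0,0],[0,0,0],[0,0,0],[0,0,0],[0,0,0],[0,0,0]],"turn":[0,0,0,0,0,0,0,0],"gripper":[1,1,1,1,1,1,1,1]}'
```

```text
time_s: 14.47
ee_pos: [0.4637, -0.0151, 0.0343]
eef_rot: [0.0, -0.117, 0.993, -0.0]
force: [-2.0, -0.7, 5.8]
opening: 0.0218
gripper_force: 30.0
time_s: 15.13
ee_pos: [0.4637, -0.0151, 0.0342]
eef_rot: [0.0, -0.117, 0.993, -0.0]
force: [-3.0, 0.0, 10.8]
opening: 0.0216
gripper_force: 30.0
```

Contact confirmed. I'll ease off the press, open and rise.

```bash
python3 -m creep '{"offset":[[0,0,-0.0007],[0,0,0],[0,0,0],[0,0,0],[0,0,0],[0,0,0],[0,0,0],[0,0,0]],"turn":[0,0,0,0,0,0,0,0],"gripper":[1,1,1,0.9,0.7,0.4,0.4,0.4]}'
python3 -m creep '{"offset":[[0,0,0],[0,0,0],[0,0,0],[0,0,0],[0,0,0],[0,0,-0.005],[0,0,-0.01],[0,0,-0.02]],"turn":[0,0,0,0,0,0,0,0],"gripper":[0.4,0.4,0.4,0.4,0.4,0.4,0.4,0.4]}'
python3 -m creep '{"offset":[[0,0,-0.03],[0,0,-0.03],[0,0,-0.03],[0,0,-0.03],[0,0,-0.02],[0,-0.03,0],[0,-0.03,0],[0,-0.03,0]],"turn":[0,0,0,0,0,0,0,0],"gripper":[0.4,0.4,0.4,0.4,0.4,0.4,0.4,0.4]}'
python3 -m creep '{"offset":[[0,-0.04,0],[0,-0.04,0],[0,-0.04,0],[0,-0.03,0],[0,0,0],[0,0,0],[0,0,0],[0,0,0]],"turn":[0,0,0,0,0,0,0,0],"gripper":[0.4,0.4,0.4,0.4,0.4,0.4,0.4,0.4]}'
python3 - <<'E'
from h import *
np.set_printoptions(precision=4,suppress=True)
s=snap("top")
for d in manip.place_of("top","turner_blade")[:1]: print(round(d["score"],2),ray(s,d["position"],0.0075)[0])
for d in manip.silhouettes("top","turner")[:1]:
    m,a,*e=axis(s,d["pixels"],0.012); print(m,np.degrees(np.arctan2(a[1],a[0])),e)
for d in manip.silhouettes("top","spoon")[:1]: print("spoon",axis(s,d["pixels"],0.008)[:2])
a=cv2.resize(s["img"][140:300,130:310],(450,400),interpolation=cv2.INTER_CUBIC); b=snap("scene")["img"][80:290,80:360]
cv2.imwrite("pics/f5.png",np.hstack([a,cv2.resize(b,(350,400))]))
E
```

```text
time_s: 15.8
ee_pos: [0.4636, -0.015, 0.0341]
eef_rot: [-0.0, -0.117, 0.993, 0.0]
force: [-0.1, 0.7, 0.6]
opening: 0.0435
gripper_force: 0.0
time_s: 16.47
ee_pos: [0.4622, -0.0147, 0.0684]
eef_rot: [-0.002, -0.117, 0.993, 0.001]
force: [-0.5, -0.7, 0.3]
opening: 0.0553
gripper_force: 0.0
time_s: 17.13
ee_pos: [0.4849, -0.1032, 0.2107]
eef_rot: [0.001, -0.118, 0.993, -0.001]
force: [0.4, 0.1, -0.6]
opening: 0.0555
gripper_force: 0.0
time_s: 17.8
ee_pos: [0.519, -0.247, 0.2094]
eef_rot: [-0.0, -0.117, 0.993, 0.0]
force: [0.3, 0.3, -0.6]
opening: 0.0563
gripper_force: 0.0
[ 0.444  -0.0214] -166.13111682409576 [np.float64(-0.030861346255579025), np.float64(0.032425092002403795), np.float64(-0.012694709350613008), np.float64(0.010228153401946098)]
spoon (array([ 0.461 , -0.1836]), array([-0.9998, -0.0208]))
```

View pics/f5.png

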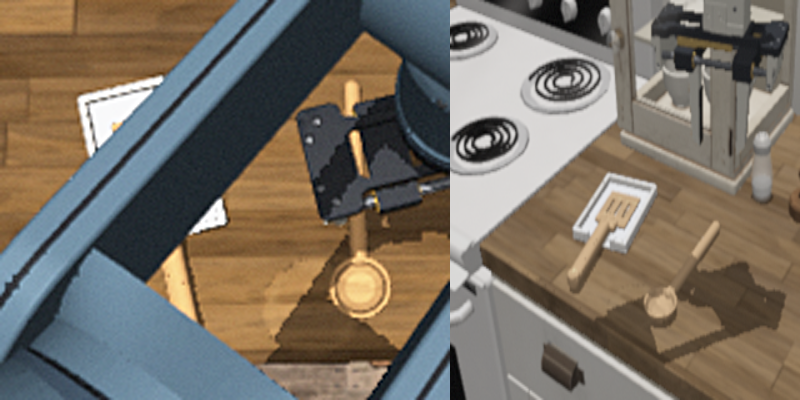

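The scene view shows the blade in the dish and the handle out through the gap. The arm covers the top view, so I'll clear it and check once more.

```bash
python3 -m creep '{"offset":[[0.01,-0.035,0],[0.01,-0.035,0],[0.01,-0.035,0],[0.01,-0.035,0],[0.01,-0.035,0],[0.01,-0.035,0],[0.01,-0.035,0],[0,0,0]],"turn":[0,0,0,0,0,0,0,0],"gripper":[0.4,0.4,0.4,0.4,0.4,0.4,0.4,0.4]}'
python3 - <<'E'
from h import *
np.set_printoptions(precision=4,suppress=True)
s=snap("top")
for d in manip.place_of("top","turner_blade")[:1]: print(round(d["score"],2),ray(s,d["position"],0.0075)[0])
for d in manip.silhouettes("top","turner")[:1]:
    m,a,*e=axis(s,d["pixels"],0.012); print(m,np.degrees(np.arctan2(a[1],a[0])),e)
for d in manip.silhouettes("top","spoon")[:1]: print("spoon",axis(s,d["pixels"],0.008)[:2])
cv2.imwrite("pics/f6.png",cv2.resize(s["img"][140:300,130:310],(675,600),interpolation=cv2.INTER_CUBIC))
E
```

```text
time_s: 18.72
ee_pos: [0.5063, -0.5094, 0.2081]
eef_rot: [-0.001, -0.115, 0.993, -0.001]
force: [-0.9, 0.7, -0.5]
opening: 0.0561
gripper_force: 0.0
0.89 [0.5711 0.0045 0.0075]
[ 0.5184 -0.004 ] -167.716720633782 [np.float64(-0.08286481451530633), np.float64(0.13415637226657295), np.float64(-0.0327603552162761), np.float64(0.031615566811979995)]
spoon (array([ 0.4925, -0.1835]), array([-0.9992, -0.0403]))
```

View pics/f6.png

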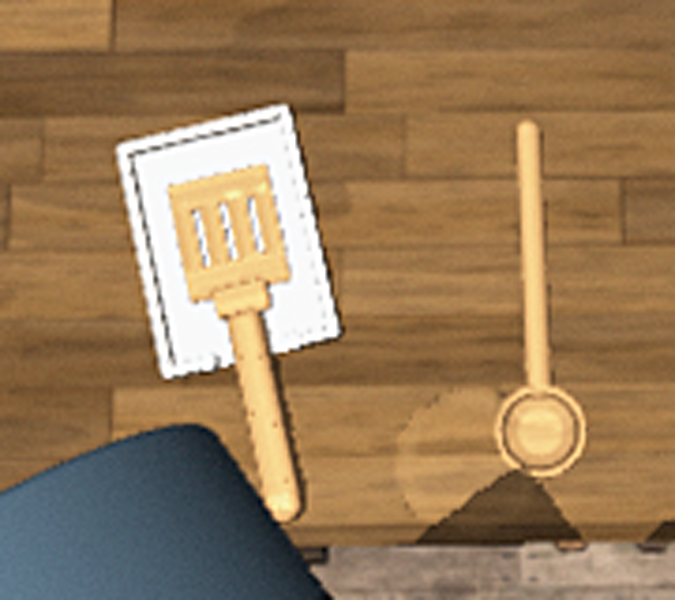

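The blade lies centred in the dish at (230,235), and the handle runs straight out through the gap at (255,355). The spoon has not moved.

```bash
python3 -c "
from bench import manip
print(manip.sign_off())"
```

```text
the job is handed in; nothing more can be done
None
```

The turner is turned end for end and laid in the spoon rest, blade flat in the dish and handle straight out through the gap; the spoon was left alone, and I handed the job in at about 19 s (no verdict came back).

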